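Refill the wheel-nut presenter and start it

TASK

The nut presenter has run empty: take the scoop by its blue grip, pour all six orange wheel nuts into the open hopper, stand the empty scoop upright on the table again and shut the cover. Then pull the red key out of its black holder, push it fully home in the steel key switch beside it, turn it clockwise as far as it goes and leave it there. Leave the loose truck parts and tools lying where they are.

Things in the scene. Friction and masses are not known exactly. Their poses are not given: they have to be found in the camera images.
- presenter: light grey nut presenter, fixed, x -0.100 to 0.085, y -0.06 to 0.06, 100 mm high. Origin on the table; x away from the robot, y left, z up. Rear (x -0.015 to 0.085): open hopper, walls 4 mm, rim at z 0.100, floor z 0.050. Front: dark key panel, z 0.075 to 0.089, sloping 10 degrees towards the robot (normal (-0.174, 0, 0.985)). A steel tray 50 mm wide, 23 mm high sticks out 33 mm in front
- hopper_mouth (a point): centre of the hopper's mouth, at rim height (0.100 over the table); clear opening 92 mm along the presenter's x, 112 mm along its y
- cover (a joint): hinge of the presenter's clear cover with orange frame (110 x 120 mm, 6 mm thick, 0.08 kg): 0 = shut on the rim, 1.95 = fully open, leaning back; starts at 1.65 to 1.9, stays open by friction and falls shut by itself once below about 1.0
- cover_hinge (a point): middle of the cover's hinge line, at the hopper's far rim (the line runs along the presenter's y)
- cover_edge (a point): middle of the cover's free edge, 104 mm from the hinge line; shut, it lies over the panel's top edge; a tab sticks out 6 mm farther
- key_switch (a joint): turn of the steel key switch on the panel, rad: 0 = off, 1.2 = stop at run (positive is clockwise seen from in front of the panel); starts at 0. Barrel 35 mm across, 18 mm proud of the panel, turns with the key; slot 14.5 x 7.5 mm, 18 mm deep, long side along the panel's slope at 0
- switch_mouth (a point): centre of the key switch's mouth, on its turning axis (the panel's normal), at (-0.0710, -0.028, 0.0980) in the presenter's frame; the key's origin lies here when home. The black key holder beside it, same barrel and slot, has its mouth at (-0.0710, 0.030, 0.0980)
- switch_floor (a point): point on the switch's axis 15 mm below the mouth, where the key's tip lies when it is home
- key: key in the black holder: flat steel blade 12 (x) x 5 (y) x 15 mm, tapered tip at z -0.015; black shoulder disc 19 mm across; red head 28 (x) x 9 (y) mm, z 0.003 to 0.035: grip it near z 0.021 across its 9 mm. 30 g. Origin: centre of the shoulder's underside, on the barrel's mouth when home; z from blade to head. Starts at the same angle and depth as it will have in the switch at 0
- key_tip (a point): tip of the key's blade
- scoop: aluminium scoop: round cup, 54 mm across at the foot, 100 at the rim, 36 high, wall 3, floor 4; blue grip 15 (y) x 17 (z) mm, x -0.136 to -0.060, middle at (-0.098, 0, 0.0365). 0.12 kg plus nuts. Origin: centre of the foot's underside; x from grip to pouring lip, z up. Empties when tipped 75 to 85 degrees; held with the gripper leaning back from the cup, the gripper need not lie level
- scoop_lip (a point): the rim's front point, on the far side from the grip, where the nuts leave
- nut_0: orange domed wheel nut, 15 mm over the corners, 12.5 mm high, 12 g, lying in the scoop at the start; origin: centre of its flat underside
- nut_1: orange domed wheel nut, 15 mm over the corners, 12.5 mm high, 12 g, lying in the scoop at the start; origin: centre of its flat underside
- nut_2: orange domed wheel nut, 15 mm over the corners, 12.5 mm high, 12 g, lying in the scoop at the start; origin: centre of its flat underside
- nut_3: orange domed wheel nut, 15 mm over the corners, 12.5 mm high, 12 g, lying in the scoop at the start; origin: centre of its flat underside
- nut_4: orange domed wheel nut, 15 mm over the corners, 12.5 mm high, 12 g, lying in the scoop at the start; origin: centre of its flat underside
- nut_5: orange domed wheel nut, 15 mm over the corners, 12.5 mm high, 12 g, lying in the scoop at the start; origin: centre of its flat underside
- body_a: bystander: green and orange toy car body, loose on the table
- tweezers: bystander: steel tweezers, loose on the table
- wheel_2: bystander: lime toy wheel near the front edge, loose on the table
- wheel_3: bystander: lime toy wheel by the crate, loose on the table
- chassis_c: bystander: toy chassis with four lime wheels, loose on the table

How it is judged:
By the outcome, as a careful person would: the job done as asked, in the order asked, and still so for the second after the job is handed in, with the robot touching nothing.
It also fails if it takes over 72 s, if anything falls off the work surface, if the arm or the gripper's body presses on something with over 40 N, if the wrist force passes 120 N, or if a joint passes its speed limit or range.

ROBOT

A 7-joint arm with a two-finger parallel gripper is mounted at the origin on a cart in front of the work surface, level with it; the furniture and walls round the work are solid. World frame = base frame: x ahead of the robot, y to its left, z up, the work surface at z = 0. Lengths are in m, angles in rad, forces in N, time in s.
With the tool pointing down it reaches from about 0.425 to 0.925 m from the base axis. Payload 6.8 kg.
Tool frame: the origin (TCP) lies at the very end of the fingers, on their centre line; the grasp point (between the pads) lies manip.hold_point_z behind it (manip.hold_point_z is the distance from the TCP to the grasp point, in m); z points along the fingers, y is the line along which they close (so a half turn about z gives the same grasp; the last joint's range is limited). The gripper opens to 88 mm and grips with 3 to 60 N. Pads are 20 mm wide; open, the fingers measure 115 mm over their backs; the gripper's body (75 mm by 178 mm) begins 61 mm behind the grasp point.
Start: joints at [-1.449, 0.477, 0.022, 1.555, -0.011, 1.109, -0.083], TCP at [0.154, 0.657, 0.223] pointing down, gripper open.
Joint ranges: [-2.96, 2.96], [-0.34, 2.1], [-1.41, 1.46], [0.24, 2.44], [-1.37, 4.51], [0.17, 1.92], [-2.96, 2.96]. Speed limits (rad/s): [2.39, 2.39, 3.14, 3.14, 3.14, 3.14, 3.14].

INTERFACE

Orientations are given as a unit quaternion [x, y, z, w].
In Python, from workcell import manip gives the robot as it stands.
- The arm moves only by the tool apply_moves, never from a script. Its argument "commands" is a list of rows, each a list of 3 entries, a list of its own where there are three numbers: the opening, from 0 (shut) to 1 (fully open), then the shift along the world's x, y, z as a fraction of full scale, then the turn about the world's z as a fraction of full scale. In form: [[gripper, [dx, dy, dz], roll], ...]. A call has 1 to 5 rows; each row shifts and turns the commanded pose from where the row before left it; what a row does not reach is not made up. Full scale, the value 1, is 50 cm for a shift and 2 rad for a turn. A row lasts 1/8 s, in which the tool goes at most 62.5 mm and 10.7 degrees, less where a joint would pass 70% of its speed; a pose out of reach is approached as far as the arm can. A call with a number of a shift or a turn outside -1 to 1 is refused whole. A call with a gripper value outside its range is refused whole. The fingers move at their own pace and stop on an object; "squeeze" is the grip in N (left out, the last holds). Time passes only in rows, so rows that do not move let the fingers close. It gives the time, the measured TCP pose, the force, the opening and the grip force at its end, in the units of the state.
- manip.observe(): the state, without advancing time (a new reading comes with each control period).
- manip.capture(name): name is "side" or "top"; returns the picture (480x640x3 uint8, red, green, blue); there is no depth.
- manip.camera_info(name): a dict with "mtx" (3x3 intrinsics, pixels), "position" and "orientation" of the camera in the world. Camera axes: x right, y down, z forward; pixel columns grow to the right and rows downward; lengths in m; the calibration is good to about 2 mm. A picture is of the moment at which its call begins. camera_info takes no time and is no camera call.
- manip.sign_off(): hands the job in; it is judged then, once.
Trained networks look in the newest picture that a camera, given by its name, has taken for a name from the list of things; names that differ only in an ending like _2 or _b are one class to them, and where a whole thing is asked for, a point or a joint stands for the part that bears it (a point fixed in the world has none). Each returns a list of dicts, best first, with "score" (0 to 1); they miss things now and then, are a little off and sometimes report something else, mostly with a low value. They report only what shows in the picture. A call takes as long as a camera call.
- manip.recognise(camera, name): "centre" ([column, row] in pixels, amid what is visible of it).
- manip.silhouettes(camera, name): "region" (480x640 bool, what is visible of it) and "centre" ([column, row] in pixels, amid what is visible of it).
- manip.pinpoint(camera, name): "centre" ([column, row] in pixels: a listed point, or the origin of a listed thing).
The state is a dict: "t": time; "joints": joint angles; "qd": joint speeds; "effort": joint torques, N m; "eef_pos": TCP position; "orientation": TCP orientation; "wrist_force": force on the tool from outside, world axes, zero at the start; "moment": the same for the moment, N m; "gripper_width": opening from 0.0 (shut) to 1.0 (fully open); "grip_force": force on a finger pad.
Only numpy, scipy, OpenCV 4.12 (cv2) and the standard library are available. Lean on these libraries where they do the work, as an engineer would, in place of code of your own. Each camera call takes 0.05 s, during which the arm holds its last target. There are 200 camera calls.

## Working session

There is one attempt and no reset: what is moved stays moved. The work goes in short steps, Python scripts to look and compute and a tool call to move; the robot and the scene stay as the last step left them, time stands still between calls to the robot, and variables do not carry over. Pictures are saved under pics/ and viewed, at most 10 in all, crops included, and the job is handed in when it is done.

Besides the shell and the picture viewer there is one more tool, called after "Request:" as name(argument=value, ...) on one line, values as JSON. apply_moves: Moves the arm, as the interface text tells. Its arguments: {"type":"object","properties":{"commands":{"type":"array","items":{"type":"array"}},"squeeze":{"type":"number"}},"required":["commands"]}

```bash
mkdir -p pics; ls; cat > h.py <<'E'
from workcell import manip
import numpy as np, cv2
from scipy.spatial.transform import Rotation as R
def cam(n):
    c=manip.camera_info(n); return np.array(c['mtx']),np.array(c['position']),R.from_quat(c['orientation']).as_matrix()
def ray(n,px):
    K,p,Q=cam(n); return p,Q@np.linalg.solve(K,[px[0],px[1],1.])
def onz(n,px,z):
    p,d=ray(n,px); return p+d*(z-p[2])/d[2]
def proj(n,X):
    K,p,Q=cam(n); v=K@(Q.T@(np.array(X)-p)); return v[:2]/v[2]
def tri(a,b):
    (p,d),(q,e)=ray('side',a),ray('top',b)
    s=np.linalg.lstsq(np.c_[d,-e],q-p,rcond=None)[0]; A=p+d*s[0];B=q+e*s[1]
    return (A+B)/2,np.linalg.norm(A-B)
def snap(n,f,box=None):
    im=manip.capture(n)
    o=im if box is None else cv2.resize(im[box[1]:box[3],box[0]:box[2]],None,fx=2,fy=2,interpolation=2)
    cv2.imwrite('pics/'+f,o[:,:,::-1]); return im
def pin(n,t):
    r=manip.pinpoint(n,t); return [(np.round(x['centre'],1).tolist(),round(x['score'],2)) for x in r[:2]]
E
python3 - <<'E'
from h import *
print(manip.hold_point_z, manip.observe()); np.set_printoptions(precision=3,suppress=True)
a=snap('side','s0.png');b=snap('top','t0.png')
for n in('side','top'):
    print(n,cam(n)[1],cam(n)[2])
    for t in('hopper_mouth','cover_hinge','cover_edge','switch_mouth','key','scoop','scoop_lip','presenter','key_tip'): print(t,pin(n,t))
E
```

```text
pics
0.0187 {'t': 0.0, 'joints': array([-1.44909702,  0.47777522,  0.02236678,  1.5564356 , -0.01149596,
        1.10931772, -0.08311603]), 'qd': array([-0.00035887,  0.00012523,  0.00091502, -0.00217528, -0.00051475,
       -0.00038521,  0.00111674]), 'effort': array([-8.10218608e-04, -5.82868659e+01,  1.53440516e+00, -2.72597051e+01,
       -5.42727497e-02,  1.72743323e-02,  1.61141720e-04]), 'eef_pos': array([0.15364839, 0.65666036, 0.22170565]), 'orientation': array([ 1.14655150e-01,  9.93404943e-01, -9.03203216e-04, -2.89432085e-05]), 'wrist_force': array([ 1.06585421,  0.66610856, -0.26307486]), 'moment': array([ 0.06442518, -0.02738818, -0.05128984]), 'grip_force': 0.0, 'gripper_width': 0.998912772379886}
side [0.406 0.883 0.765] [[-0.982 -0.137  0.133]
 [-0.19   0.645 -0.741]
 [ 0.016 -0.752 -0.659]]
hopper_mouth [([325.2, 252.5], 0.62)]
cover_hinge [([299.6, 255.1], 0.63), ([334.9, 284.5], 0.43)]
cover_edge [([284.5, 215.5], 0.86)]
switch_mouth [([369.2, 243.4], 0.88), ([313.4, 331.9], 0.29)]
key [([370.6, 260.2], 0.66), ([311.6, 308.0], 0.46)]
scoop [([316.6, 340.9], 0.94)]
scoop_lip [([311.3, 308.0], 0.56)]
presenter [([336.4, 284.9], 0.73), ([325.0, 253.8], 0.24)]
key_tip [([366.6, 269.7], 0.73), ([316.1, 339.0], 0.65)]
top [0.336 0.143 1.684] [[ 0.022 -0.99   0.137]
 [-1.    -0.025 -0.018]
 [ 0.022 -0.137 -0.99 ]]
hopper_mouth [([307.7, 248.2], 0.62), ([292.5, 190.6], 0.52)]
cover_hinge [([304.0, 226.0], 0.81), ([301.2, 286.6], 0.48)]
cover_edge [([299.3, 212.8], 0.63)]
switch_mouth [([325.0, 280.1], 0.62)]
key [([304.2, 287.6], 0.48)]
scoop [([256.9, 255.9], 0.77)]
scoop_lip [([270.5, 248.8], 0.69), ([308.9, 250.6], 0.28)]
presenter [([309.8, 265.5], 0.79)]
key_tip [([304.9, 281.1], 0.61)]
```

View pics/s0.png

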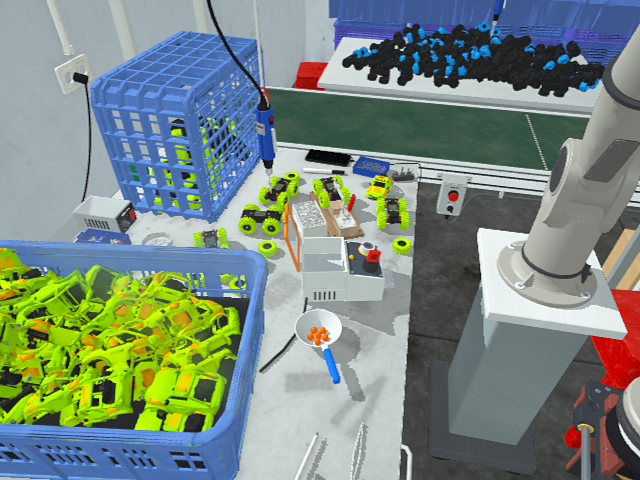

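View pics/t0.png

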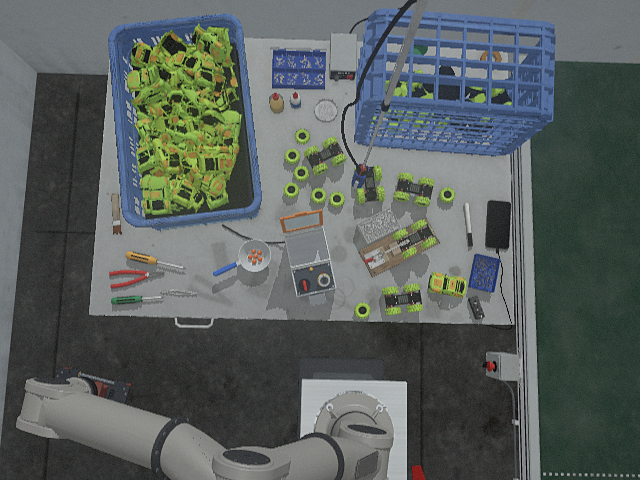

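```bash
cat > fit.py <<'E'
from h import *
from scipy.optimize import least_squares
np.set_printoptions(precision=4,suppress=True)
def fit(obs,x0):
    W=lambda q,P:np.array([q[0]+np.cos(q[2])*P[0]-np.sin(q[2])*P[1],q[1]+np.sin(q[2])*P[0]+np.cos(q[2])*P[1],P[2]])
    f=lambda q:np.concatenate([np.array(proj(n,W(q,P)))-c for n,P,c in obs])
    s=least_squares(f,x0,loss='soft_l1',f_scale=1.); return s.x,f(s.x).reshape(-1,2)
def blue(im,box):
    h=cv2.cvtColor(im,cv2.COLOR_RGB2HSV); m=cv2.inRange(h,(100,150,60),(125,255,255)); z=np.zeros_like(m); z[box[1]:box[3],box[0]:box[2]]=m[box[1]:box[3],box[0]:box[2]]
    ys,xs=np.nonzero(z); return np.array([xs.mean(),ys.mean()]),len(xs),cv2.minAreaRect(np.c_[xs,ys].astype(np.float32))
E
python3 - <<'E'
from fit import *
mo=(.035,0,.1);hi=(.085,0,.1);sw=(-.071,-.028,.098);ke=(-.071,.03,.098)
obs=[('side',mo,[325.2,252.5]),('side',hi,[299.6,255.1]),('side',sw,[369.2,243.4]),('side',ke,[370.6,260.2]),('side',(0,0,0),[336.4,284.9]),
('top',mo,[307.7,248.2]),('top',hi,[304,226]),('top',sw,[325,280.1]),('top',ke,[304.2,287.6]),('top',(0,0,0),[309.8,265.5])]
q,r=fit(obs,[.6,.2,0]);print('presenter',q,r.ravel())
s=manip.capture('side');t=manip.capture('top')
bs=blue(s,(310,335,350,395));bt=blue(t,(205,255,242,285));print(bs,bt)
g=(-.098,0,.0365)
obs=[('side',g,bs[0]),('top',(-.098,0,.04),bt[0]),('side',(0,0,0),[316.6,340.9]),('top',(0,0,0),[256.9,255.9]),('top',(.05,0,.036),[270.5,248.8])]
q2,r=fit(obs,[.6,.4,-.3]);print('scoop',q2,r.ravel())
for n,c in(('side',s),('top',t)):
  m=max(manip.silhouettes(n,'scoop'),key=lambda x:x['score']); ys,xs=np.nonzero(m['region']);print(n,m['score'],xs.min(),xs.max(),ys.min(),ys.max())
cv2.imwrite('pics/c.png',np.hstack([cv2.resize(s[200:400,270:400],None,fx=3,fy=3)[:,:,::-1],cv2.resize(t[200:300,240:345],None,fx=3.8,fy=6)[:600,:,::-1]]))
E
```

```text
presenter [0.5055 0.143  0.2505] [-1.3132  0.5055  2.346  -1.4793 -0.8955  1.0232  1.1537  1.0463  1.2618
 -1.7021 -0.3832 -0.9878 -0.4789  4.7523 -0.1556  0.3263  1.1805 -2.6802
  0.1134 -3.2445]
(array([331.2308, 365.5824]), 273, ((331.17193603515625, 365.5814514160156), (36.055259704589844, 7.870271682739258), 70.34617614746094)) (array([224.6338, 268.507 ]), 71, ((224.4000244140625, 268.800048828125), (3.5777084827423096, 24.149534225463867), 63.43495178222656))
scoop [ 0.52    0.3116 -1.1079] [-0.3535 -0.3147 -0.0901 -0.0077  1.2219 -3.6456 -1.3284  0.3484 -1.0339
 -0.8104]
side 0.89 295 341 310 383
top 0.62 214 270 239 276
```

View pics/c.png

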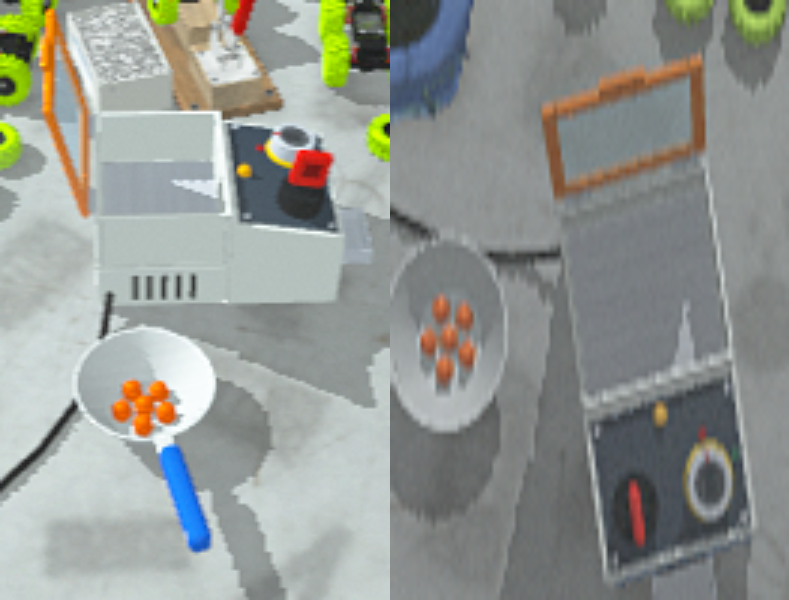

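Request:
apply_moves(commands=[[1, [0.08, -0.064, -0.018], -0.055], [1, [0.08, -0.064, -0.018], -0.055], [1, [0.08, -0.064, -0.018], -0.055], [1, [0.08, -0.064, -0.018], -0.055], [1, [0.08, -0.064, -0.018], -0.055]], squeeze=60)

```text
t: 1.82
eef_pos: [0.3549, 0.4962, 0.1776]
orientation: [0.382, 0.924, 0.0, 0.0]
wrist_force: [0.3, 0.3, -0.7]
gripper_width: 0.999
grip_force: 0.0
```

Request:
apply_moves(commands=[[1, [0.08, -0.064, -0.018], -0.055], [1, [0.08, -0.064, -0.018], -0.055], [1, [0.08, -0.064, -0.018], -0.055], [1, [0, 0, 0], 0]])

```text
t: 2.33
eef_pos: [0.4775, 0.3966, 0.1503]
orientation: [0.531, 0.848, -0.001, 0.001]
wrist_force: [-0.3, 1.3, 0.4]
gripper_width: 0.994
grip_force: 0.0
```

Request:
apply_moves(commands=[[1, [-0.003, 0.005, -0.09], 0.005], [1, [0, 0, -0.09], 0], [1, [0, 0, -0.084], 0], [1, [0, 0, 0], 0]])

```text
t: 2.82
eef_pos: [0.4694, 0.4031, 0.016]
orientation: [0.522, 0.853, -0.003, -0.001]
wrist_force: [0.3, 0.3, -0.9]
gripper_width: 0.999
grip_force: 0.0
```

```bash
python3 - <<'E'
from fit import *
s=snap('side','s1.png',(260,250,440,420)); o=manip.observe(); print(o['eef_pos'],o['wrist_force'])
bs=blue(s,(310,335,350,395)); print(bs)
e=o['eef_pos'];print(proj('side',[e[0],e[1],.0365]))
print(pin('side','scoop'))
E
```

```text
[0.4711 0.4041 0.0182] [0.4473 0.7785 0.2346]
(array([332.0519, 368.2453]), 212, ((331.70001220703125, 367.1000061035156), (32.88768768310547, 7.589465141296387), 71.56505584716797))
[333.0704 367.8374]
[([317.0, 337.4], 0.57)]
```

View pics/s1.png

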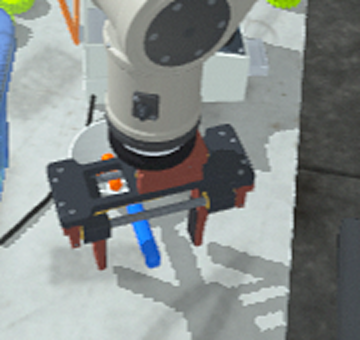

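Request:
apply_moves(commands=[[0.1, [0.007, -0.01, 0], 0.003], [0, [0, 0, 0], 0], [0, [0, 0, 0], 0], [0, [0, 0, 0], 0], [0, [0, 0, 0], 0]], squeeze=60)

```text
t: 3.55
eef_pos: [0.4757, 0.3989, 0.0187]
orientation: [0.52, 0.854, 0.0, -0.0]
wrist_force: [0.3, 0.6, 0.4]
gripper_width: 0.469
grip_force: 0.0
```

Request:
apply_moves(commands=[[0, [0, 0, 0], 0], [0, [0, 0, 0.02], 0], [0, [0, 0, 0.02], 0], [0, [0, 0, 0], 0]])

```text
t: 4.05
eef_pos: [0.4763, 0.3993, 0.0398]
orientation: [0.52, 0.854, 0.001, 0.0]
wrist_force: [0.2, -0.1, -1.7]
gripper_width: 0.16
grip_force: 60.0
```

```bash
python3 - <<'E'
from fit import *
s=snap('side','s2.png',(260,250,440,420)); o=manip.observe(); print(o['eef_pos'],o['wrist_force'],o['moment'],o['grip_force'],o['gripper_width'])
E
```

```text
[0.4759 0.3991 0.0392] [-0.2428  0.3927 -1.3354] [0.1367 0.1498 0.0366] 59.98676419258118 0.16139291653958
```

View pics/s2.png

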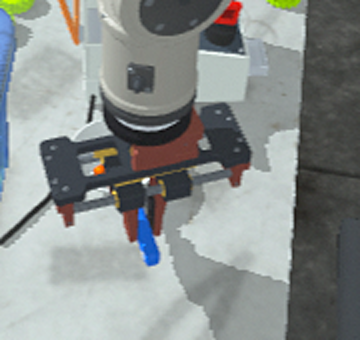

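Request:
apply_moves(commands=[[0, [0, 0, 0.04], 0], [0, [0.002, -0.01, 0.075], 0], [0, [0.002, -0.01, 0.08], 0], [0, [0.002, -0.01, 0.08], 0], [0, [0.004, -0.02, 0.075], 0]])

```text
t: 4.72
eef_pos: [0.4806, 0.3738, 0.2162]
orientation: [0.52, 0.854, 0.001, -0.0]
wrist_force: [0.8, -0.2, -2.1]
gripper_width: 0.162
grip_force: 60.0
```

Request:
apply_moves(commands=[[0, [0.01, -0.04, 0.03], -0.01], [0, [0.017, -0.064, 0.02], -0.02], [0, [0.017, -0.064, 0.02], -0.02], [0, [0.017, -0.064, 0.02], -0.02], [0, [0.017, -0.064, 0.02], -0.02]])

```text
t: 5.35
eef_pos: [0.5202, 0.2228, 0.2689]
orientation: [0.596, 0.803, -0.0, -0.0]
wrist_force: [-0.1, 0.2, -1.6]
gripper_width: 0.162
grip_force: 60.0
```

Request:
apply_moves(commands=[[0, [0.014, -0.05, 0.005], -0.015], [0, [0.008, -0.03, 0], -0.008], [0, [0, 0, 0], 0], [0, [0, 0, 0], 0]])

```text
t: 5.85
eef_pos: [0.5303, 0.1872, 0.2707]
orientation: [0.612, 0.791, -0.0, -0.0]
wrist_force: [-0.2, 1.4, -1.7]
gripper_width: 0.163
grip_force: 60.0
```

```bash
python3 - <<'E'
from fit import *
s=snap('side','s3.png'); o=manip.observe(); print(o['eef_pos'],o['orientation'],o['wrist_force'],o['moment'])
E
```

```text
[0.5302 0.1873 0.2707] [ 0.6121  0.7908 -0.0002 -0.0004] [-0.3432  0.2377 -1.3952] [0.0987 0.0801 0.0296]
```

View pics/s3.png

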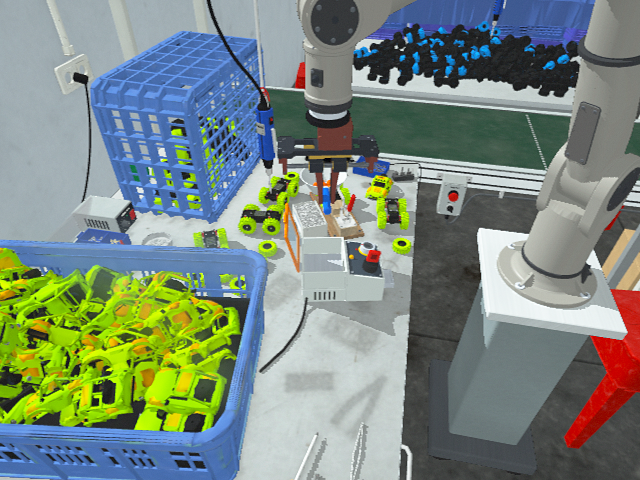

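Request:
apply_moves(commands=[[0, [0, 0, -0.03], 0], [0, [0, 0, -0.02], 0], [0, [0, 0, 0], 0]], squeeze=30)

```text
t: 6.28
eef_pos: [0.5298, 0.1857, 0.2447]
orientation: [0.613, 0.79, -0.001, -0.001]
wrist_force: [-0.6, 0.2, -1.5]
gripper_width: 0.165
grip_force: 30.0
```

```bash
cat > tip.py <<'E'
from fit import *
s=manip.capture('side'); o=manip.observe(); print(o['eef_pos'],o['moment'],o['grip_force'])
e=o['eef_pos']; g=e+[0,0,manip.hold_point_z]; c=proj('side',g).astype(int)
try: print(c,blue(s,(c[0]-40,c[1]-50,c[0]+40,c[1]+50)))
except Exception as x: print(x)
print(pin('side','scoop_lip'),pin('side','scoop'))
v=o['orientation'];L=2*v[1]*np.array([v[0],v[1]])-[0,1];d=np.array([L[1],-L[0],0])
for a in(0,20,40,60,75,90):
    r=np.radians(a);lip=g+.148*np.cos(r)*d+[0,0,-.148*np.sin(r)]
    og=g+(.098*np.cos(r)-.0365*np.sin(r))*d+[0,0,-.098*np.sin(r)-.0365*np.cos(r)]
    tl=g-.03*np.cos(r)*d+[0,0,.03*np.sin(r)]
    print(a,'lip',proj('side',lip),'org',proj('side',og),'tail',proj('side',tl),'hd',proj('side',2*g-tl))
E
python3 tip.py
```

```text
[0.5303 0.1857 0.2454] [0.0705 0.0486 0.0084] 29.995201528072357
[326 202] (array([335.3385, 199.5097]), 257, ((339.8271179199219, 190.8519287109375), (19.658987045288086, 71.44165802001953), 34.4608154296875))
[([322.2, 171.7], 0.78)] [([321.7, 197.6], 0.65)]
0 lip [322.0999 164.3771] org [323.1672 190.6824] tail [327.1942 211.9889] hd [325.3053 194.3355]
20 lip [322.0685 185.8222] org [323.4597 207.2122] tail [327.2348 207.0879] hd [325.2788 199.0365]
40 lip [322.4663 208.2511] org [324.0511 223.2606] tail [327.1495 201.6239] hd [325.3627 204.1524]
60 lip [323.2533 230.0775] org [324.897  237.4655] tail [326.949 196.32 ] hd [325.5473 209.1232]
75 lip [324.0712 245.1162] org [325.6619 246.0803] tail [326.7387 192.8731] hd [325.7404 212.4264]
90 lip [325.0572 258.2366] org [326.5008 252.2952] tail [326.4948 190.1631] hd [325.9675 215.1293]
```

Request:
apply_moves(commands=[[0, [0, 0, 0], 0], [0, [0, 0, 0], 0]], squeeze=18)

```text
t: 6.68
eef_pos: [0.5309, 0.1858, 0.2465]
orientation: [0.613, 0.79, 0.0, 0.0]
wrist_force: [-1.0, -0.3, -2.6]
gripper_width: 0.169
grip_force: 18.0
```

```bash
python3 tip.py|head -5
```

```text
[0.5309 0.1858 0.2464] [0.107  0.1472 0.0232] 17.998413741588593
[325 202] (array([334.155 , 199.3915]), 258, ((338.14129638671875, 191.78170776367188), (19.433076858520508, 66.2803726196289), 34.75591278076172))
[([319.0, 174.0], 0.82), ([321.0, 253.4], 0.38)] [([323.8, 199.6], 0.72)]
0 lip [321.8703 163.9749] org [322.93   190.2914] tail [326.9112 211.558 ] hd [325.042  193.9141]
20 lip [321.8441 185.4439] org [323.2224 206.8346] tail [326.9502 206.6506] hd [325.0168 198.6209]
```

Request:
apply_moves(commands=[[0, [0, 0, 0], 0], [0, [0, 0, 0], 0]], squeeze=12)

```text
t: 7.08
eef_pos: [0.5308, 0.1857, 0.2462]
orientation: [0.613, 0.79, -0.0, 0.0]
wrist_force: [-0.2, -0.7, -2.1]
gripper_width: 0.171
grip_force: 12.0
```

```bash
python3 tip.py|head -4
```

```text
[0.5307 0.1857 0.2461] [0.0796 0.0828 0.0151] 11.99987456202507
[326 202] (array([342.6846, 189.5231]), 130, ((341.32354736328125, 190.1097869873047), (11.527593612670898, 60.17253494262695), 39.66783905029297))
[([323.8, 229.3], 0.25)] [([321.0, 230.5], 0.93), ([377.9, 190.5], 0.34)]
0 lip [321.9607 164.0716] org [323.0202 190.3834] tail [327.0096 211.6575] hd [325.1375 194.013 ]
```

Request:
apply_moves(commands=[[0, [0, 0, 0], 0], [0, [0, 0, 0], 0]], squeeze=9)

```text
t: 7.48
eef_pos: [0.5308, 0.1857, 0.2462]
orientation: [0.613, 0.79, -0.0, 0.0]
wrist_force: [-0.7, -1.3, -1.0]
gripper_width: 0.171
grip_force: 9.0
```

```bash
python3 tip.py|head -4
```

```text
[0.5308 0.1857 0.2462] [-0.0497  0.0468 -0.0192] 8.999921679496765
[326 202] (array([335.9   , 198.0905]), 210, ((339.7200012207031, 192.54000854492188), (13.800002098083496, 65.60001373291016), 36.86989212036133))
[] [([321.5, 247.1], 0.68)]
0 lip [321.9167 164.0545] org [322.9763 190.3676] tail [326.9617 211.6409] hd [325.091 193.996]
```

Request:
apply_moves(commands=[[0, [0, 0, 0], 0], [0, [0, 0, 0], 0]], squeeze=6)

```text
t: 7.88
eef_pos: [0.5307, 0.1858, 0.2462]
orientation: [0.613, 0.79, 0.0, 0.0]
wrist_force: [0.5, 0.7, -1.6]
gripper_width: 0.172
grip_force: 6.0
```

```bash
python3 tip.py|head -4; python3 - <<'E'
from h import *
snap('side','s4.png',(230,130,430,320))
E
```

```text
[0.5307 0.1858 0.2462] [0.0003 0.0445 0.0262] 5.999958515167236
[326 202] (array([335.9665, 198.0431]), 209, ((339.7200012207031, 192.54000854492188), (13.800002098083496, 65.60001373291016), 36.86989212036133))
[] [([324.7, 243.1], 0.94), ([371.2, 267.1], 0.38)]
0 lip [321.9279 164.0642] org [322.9893 190.3781] tail [326.9811 211.6534] hd [325.1074 194.0075]
```

View pics/s4.png

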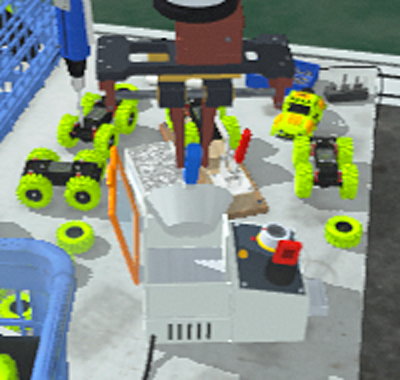

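Request:
apply_moves(commands=[[0, [0, 0, 0], 0], [0, [0, 0, 0], 0], [0, [0, 0, 0], 0], [0, [0, 0, 0], 0]], squeeze=4)

```text
t: 8.57
eef_pos: [0.5308, 0.1857, 0.2462]
orientation: [0.613, 0.79, 0.0, 0.0]
wrist_force: [-1.0, -0.1, -2.2]
gripper_width: 0.17
grip_force: 4.0
```

```bash
cat > nuts.py <<'E'
from fit import *
for n in('side','top'):
    manip.capture(n)
    r=manip.recognise(n,'nut_0'); print(n,[(np.round(x['centre']).tolist(),round(x['score'],2)) for x in r])
E
python3 tip.py|head -4;python3 tip.py|tail -2; python3 nuts.py
```

```text
[0.5308 0.1858 0.2462] [-0.0309  0.0938  0.0187] 3.9999758452177048
[326 202] (array([334.9617, 199.3064]), 235, ((339.0067443847656, 192.79052734375), (16.04217529296875, 66.60990142822266), 35.53767776489258))
[] [([324.3, 250.5], 0.68)]
0 lip [321.928  164.0733] org [322.988  190.3871] tail [326.9756 211.6637] hd [325.104  194.0173]
75 lip [323.8949 244.863 ] org [325.47   245.8109] tail [326.528  192.5455] hd [325.5424 212.1277]
90 lip [324.8732 257.9834] org [326.3016 252.022 ] tail [326.286  189.8358] hd [325.7678 214.8304]
side []
top []
```

Request:
apply_moves(commands=[[0, [0, 0, 0.01], 0], [0, [0, 0, -0.01], 0], [0, [0.002, -0.008, 0], 0], [0, [-0.002, 0.008, 0], 0], [0, [0, 0, 0], 0]])

```text
t: 9.7
eef_pos: [0.5306, 0.1863, 0.2461]
orientation: [0.613, 0.79, 0.0, -0.0]
wrist_force: [0.7, 0.1, -2.4]
gripper_width: 0.171
grip_force: 4.0
```

Request:
apply_moves(commands=[[0, [0, 0, 0.015], 0], [0, [0, 0, -0.015], 0], [0, [0, 0, 0.015], 0], [0, [0, 0, -0.015], 0], [0, [0, 0, 0], 0]])

```text
t: 10.32
eef_pos: [0.5303, 0.1856, 0.2455]
orientation: [0.613, 0.79, -0.001, -0.0]
wrist_force: [0.2, -0.7, -0.9]
gripper_width: 0.17
grip_force: 4.0
```

```bash
python3 tip.py|head -3; python3 - <<'E'
from h import *
snap('side','s5.png',(260,150,400,300))
F=[]
for i in range(6): manip.capture('top'); F.append(manip.observe()['wrist_force'])
print(np.mean(F,0),np.std(F,0))
E
```

```text
[0.5305 0.1857 0.2457] [-0.0698  0.0386  0.0496] 3.9998455345630646
[326 202] (array([335.1504, 199.9187]), 246, ((338.8868408203125, 193.74365234375), (17.108266830444336, 68.2408447265625), 35.21759033203125))
[([371.5, 261.2], 0.3)] [([322.4, 255.1], 0.55)]
[ 0.1156756  -0.01676106 -1.01280334] [0.43514217 0.40657515 0.50793157]
```

Request:
apply_moves(commands=[[0, [0, 0, 0.03], 0], [0, [0, 0, 0.05], 0], [0, [0, 0.01, 0.03], 0], [0, [-0.006, 0.04, 0], 0], [0, [-0.01, 0.06, 0], 0]], squeeze=15)

```text
t: 11.45
eef_pos: [0.5223, 0.242, 0.3008]
orientation: [0.613, 0.79, -0.0, -0.0]
wrist_force: [0.7, -0.1, -1.3]
gripper_width: 0.164
grip_force: 15.0
```

Request:
apply_moves(commands=[[0, [-0.012, 0.06, -0.02], 0], [0, [-0.012, 0.04, -0.06], 0], [0, [0, 0.002, -0.08], 0], [0, [0, 0, -0.08], 0], [0, [0, 0, -0.05], 0]])

```text
t: 12.08
eef_pos: [0.5085, 0.2929, 0.153]
orientation: [0.612, 0.791, -0.002, -0.001]
wrist_force: [0.7, -0.3, -1.6]
gripper_width: 0.169
grip_force: 15.0
```

```bash
python3 tip.py; python3 - <<'E'
from h import *
a=snap('side','s6.png');b=snap('top','t6.png')
cv2.imwrite('pics/c6.png',np.hstack([cv2.resize(a[180:380,260:400],None,fx=2.8,fy=2.8)[:,:,::-1],cv2.resize(b[190:310,210:340],None,fx=3,fy=4.667)[:560,:,::-1]])[:600])
E
python3 nuts.py
```

```text
[0.5071 0.2921 0.1504] [-0.067   0.0482  0.0378] 14.999244958162308
[326 276] (array([325.9041, 284.4315]), 146, ((325.73797607421875, 284.4551696777344), (7.516418933868408, 21.25737190246582), 3.3664608001708984))
[([369.2, 245.3], 0.44)] [([323.4, 320.2], 0.87)]
0 lip [322.4145 228.2485] org [323.5508 256.0051] tail [327.8534 287.3574] hd [325.8327 265.3971]
20 lip [322.3812 248.3806] org [323.862  272.4001] tail [327.8975 282.8397] hd [325.8039 269.7616]
40 lip [322.8044 270.6115] org [324.4918 289.1744] tail [327.8068 277.4359] hd [325.8933 274.8255]
60 lip [323.6416 293.3575] org [325.3934 304.9329] tail [327.5924 271.8604] hd [326.0903 280.0336]
75 lip [324.5123 309.8103] org [326.2097 315.2076] tail [327.3674 268.0141] hd [326.2964 283.6918]
90 lip [325.563  324.9448] org [327.1061 323.4394] tail [327.1062 264.7711] hd [326.5392 286.8799]
side []
top [([303.0, 219.0], 0.66)]
```

View pics/c6.png

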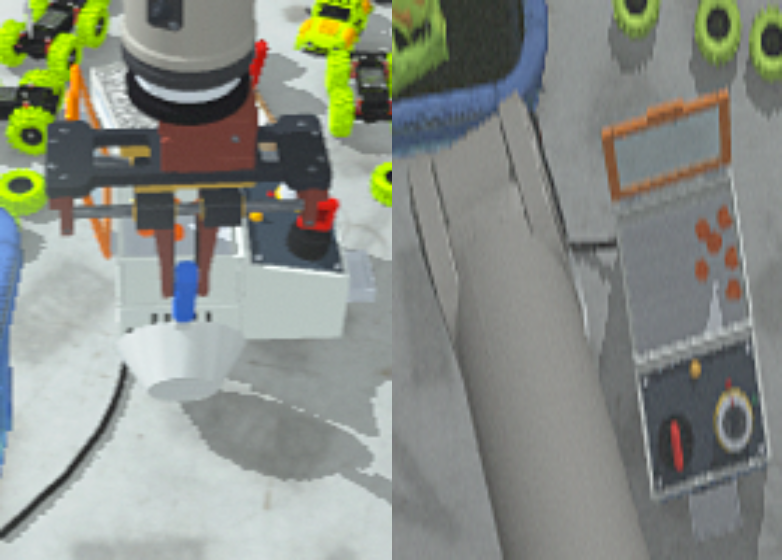

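Request:
apply_moves(commands=[[0, [-0.002, 0.008, -0.03], 0], [0, [-0.002, 0.01, -0.016], 0], [0, [-0.007, 0.027, -0.006], 0], [0, [-0.007, 0.027, -0.008], 0], [0, [0, 0, 0], 0]], squeeze=5)

```text
t: 13.15
eef_pos: [0.5007, 0.3298, 0.1256]
orientation: [0.612, 0.791, -0.0, -0.0]
wrist_force: [0.4, 1.3, -0.8]
gripper_width: 0.167
grip_force: 5.0
```

```bash
python3 tip.py
```

```text
[0.5013 0.3287 0.1259] [-0.0837  0.0815 -0.0045] 5.000011101365089
[326 299] (array([326.1143, 308.6571]), 105, ((326.0, 309.0), (14.0, 8.0), 90.0))
[] [([325.3, 337.8], 0.62), ([377.4, 188.5], 0.46)]
0 lip [321.6819 247.8882] org [322.8128 276.2813] tail [327.0414 311.0985] hd [325.0476 287.5844]
20 lip [321.6668 267.725 ] org [323.1299 292.7346] tail [327.0811 306.674 ] hd [325.0231 291.8693]
40 lip [322.0979 290.025 ] org [323.758  309.8473] tail [326.9881 301.2514] hd [325.1144 296.9502]
60 lip [322.9326 313.2021] org [324.6506 326.2092] tail [326.7738 295.5474] hd [325.3111 302.2701]
75 lip [323.795  330.2123] org [325.4559 337.0917] tail [326.5505 291.5435] hd [325.5155 306.0683]
90 lip [324.8324 346.0967] org [326.3384 346.0393] tail [326.2924 288.1042] hd [325.7554 309.4359]
```

Request:
apply_moves(commands=[[0, [-0.01, 0.04, -0.016], 0], [0, [-0.012, 0.046, -0.024], 0], [0, [-0.006, 0.024, -0.01], 0], [0, [-0.006, 0.024, -0.012], 0], [0, [0, 0, 0], 0]])

```text
t: 13.92
eef_pos: [0.4839, 0.396, 0.0944]
orientation: [0.612, 0.791, -0.0, -0.0]
wrist_force: [-0.5, 0.3, -0.0]
gripper_width: 0.17
grip_force: 5.0
```

```bash
python3 tip.py
```

```text
[0.4845 0.395  0.0949] [ 0.0583  0.1009 -0.0116] 5.0000278651714325
[327 338] (array([328.1029, 348.7029]), 175, ((328.0, 349.0), (22.0, 8.0), 90.0))
[([323.7, 318.4], 0.88)] [([325.3, 346.4], 0.79), ([370.6, 269.1], 0.18)]
0 lip [323.2668 280.6518] org [324.4328 310.5124] tail [328.9974 351.9923] hd [326.8581 325.3601]
20 lip [323.2015 300.2113] org [324.7384 327.2691] tail [329.0535 347.6767] hd [326.8197 329.5586]
40 lip [323.617  322.8937] org [325.3829 345.1909] tail [328.9653 342.1449] hd [326.907  334.7361]
60 lip [324.471  347.1039] org [326.3201 362.834 ] tail [328.7436 336.1293] hd [327.1097 340.3262]
75 lip [325.3714 365.3085] org [327.1769 374.9487] tail [328.5073 331.7854] hd [327.3249 344.4257]
90 lip [326.4678 382.7324] org [328.1255 385.3098] tail [328.231  327.9446] hd [327.5804 348.1609]
```

Request:
apply_moves(commands=[[0, [-0.007, 0.025, -0.02], 0], [0, [-0.006, 0.024, -0.022], 0], [0, [-0.006, 0.021, -0.027], 0], [0, [-0.005, 0.018, -0.027], 0], [0, [-0.004, 0.014, -0.03], 0]])

```text
t: 14.7
eef_pos: [0.4704, 0.4469, 0.0311]
orientation: [0.613, 0.79, 0.0, -0.0]
wrist_force: [-0.6, 0.5, 2.2]
gripper_width: 0.172
grip_force: 5.0
```

Request:
apply_moves(commands=[[0, [-0.001, 0.006, -0.015], 0], [0, [-0.001, 0.004, -0.01], 0], [0, [0, 0, 0], 0]])

```text
t: 15.08
eef_pos: [0.4699, 0.4507, 0.0196]
orientation: [0.613, 0.79, 0.0, -0.0]
wrist_force: [-0.2, 0.4, -0.3]
gripper_width: 0.172
grip_force: 5.0
```

```bash
python3 tip.py|head -6
```

```text
[0.4699 0.4505 0.0197] [ 0.0268  0.0627 -0.0001] 4.99456599354744
[329 388] (array([329.2103, 399.2399]), 271, ((329.0, 399.0), (36.0, 8.0), 90.0))
[] []
0 lip [324.5905 325.2948] org [325.7432 355.6064] tail [330.398  403.6431] hd [328.2316 374.4168]
20 lip [324.4841 343.4617] org [326.0279 371.9066] tail [330.4644 399.7211] hd [328.1837 378.2656]
40 lip [324.8713 365.5359] org [326.6623 389.9845] tail [330.3836 394.3715] hd [328.2642 383.2848]
```

Now release (partly first), lift and check the scoop.

Request:
apply_moves(commands=[[0.3, [0, 0, 0], 0], [0.5, [0, 0, 0], 0], [0.6, [0, 0, 0], 0], [0.7, [0, 0, 0.02], 0], [0.7, [0, 0, 0.06], 0]])

```text
t: 15.85
eef_pos: [0.4689, 0.4499, 0.0592]
orientation: [0.613, 0.79, -0.001, -0.0]
wrist_force: [0.8, 0.5, 0.8]
gripper_width: 0.685
grip_force: 0.0
```

Request:
apply_moves(commands=[[0.5, [0, 0, 0.12], 0], [0.3, [0, 0, 0.12], 0], [0, [0, 0, 0.1], 0], [0, [0, 0, 0], 0]])

```text
t: 16.35
eef_pos: [0.472, 0.4524, 0.2355]
orientation: [0.613, 0.79, 0.005, 0.0]
wrist_force: [-0.2, 0.3, 0.5]
gripper_width: 0.284
grip_force: 0.0
```

```bash
python3 - <<'E'
from fit import *
s=snap('side','s7.png',(220,150,420,450)); o=manip.observe(); print(o['eef_pos'],o['joints'])
print(pin('side','scoop'),pin('side','scoop_lip'))
for P in([.496,.353,0],[.508,.305,.036]): print(proj('side',P))
ce=pin('side','cover_edge');manip.capture('top');te=pin('top','cover_edge');print(ce,te)
q=[.5055,.143,.2505];c,s_=np.cos(q[2]),np.sin(q[2])
for a in(1.5,1.6,1.7,1.8,1.9):
    x=.085-.104*np.cos(a);z=.1+.104*np.sin(a);X=[q[0]+c*x,q[1]+s_*x,z];print(a,np.array(X),proj('side',X),proj('top',X))
E
```

```text
[0.4707 0.4514 0.2325] [-1.1267  0.4444  0.37    1.6268 -0.1762  1.0984 -0.459 ]
[([324.1, 356.2], 0.79), ([334.4, 283.7], 0.68)] [([322.6, 325.4], 0.91)]
[325.1205 354.99  ]
[324.1211 325.1408]
[([287.5, 219.6], 0.91)] [([299.8, 211.7], 0.56)]
1.5 [0.5807 0.1622 0.2037] [304.4661 217.1024] [303.7462 227.3737]
1.6 [0.5908 0.1648 0.204 ] [299.5536 217.1362] [302.9057 223.7231]
1.7 [0.6008 0.1674 0.2031] [294.6627 217.5617] [302.0733 220.1553]
1.8 [0.6107 0.1699 0.2013] [289.8532 218.3738] [301.2591 216.7128]
1.9 [0.6204 0.1724 0.1984] [285.1834 219.5617] [300.4726 213.4357]
```

View pics/s7.png

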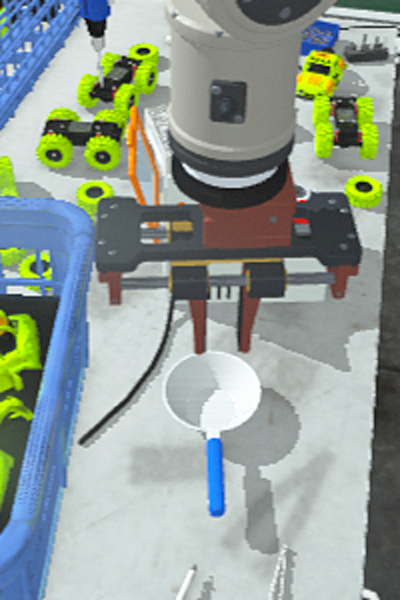

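```bash
python3 - <<'E'
from fit import *
for a,b in (((266,150),(361,180)),((264,100),(366,165))):
    print(tri(a,b))
for z in(0,.03,.06): print(onz('top',(378,222),z),onz('top',(319,196),z),onz('top',(337,198),z))
E
```

```text
(array([0.7038, 0.0125, 0.2672]), np.float64(0.003293861841015185))
(array([0.7055, 0.0106, 0.3863]), np.float64(0.007796029880746432))
[ 0.6376 -0.0675  0.    ] [0.7159 0.1196 0.    ] [0.711  0.0627 0.    ]
[ 0.6322 -0.0637  0.03  ] [0.7091 0.12   0.03  ] [0.7043 0.0641 0.03  ]
[ 0.6268 -0.06    0.06  ] [0.7023 0.1204 0.06  ] [0.6976 0.0655 0.06  ]
```

Request:
apply_moves(commands=[[0, [0.036, -0.05, 0.02], 0.079], [0, [0.036, -0.051, 0.02], 0.079], [0, [0.036, -0.051, 0.01], 0.079], [0, [0.036, -0.051, 0], 0.079], [0, [0.036, -0.051, 0], 0.079]])

```text
t: 17.27
eef_pos: [0.5599, 0.3227, 0.2535]
orientation: [0.259, 0.966, -0.001, -0.001]
wrist_force: [-0.2, -0.3, 0.2]
gripper_width: 0.006
grip_force: 0.0
```

Request:
apply_moves(commands=[[0, [0.036, -0.051, 0], 0.079], [0, [0.036, -0.051, 0], 0.079], [0, [0.036, -0.051, 0], 0.079], [0, [0.036, -0.051, 0], 0.079], [0, [0.036, -0.051, 0], 0.075]])

```text
t: 17.9
eef_pos: [0.6498, 0.1952, 0.2532]
orientation: [-0.128, 0.992, -0.0, -0.001]
wrist_force: [-0.0, -0.7, 0.8]
gripper_width: 0.007
grip_force: 0.0
```

Request:
apply_moves(commands=[[0, [0, 0, 0], 0], [0, [0, 0, 0], 0]])

```text
t: 18.15
eef_pos: [0.649, 0.1971, 0.2537]
orientation: [-0.125, 0.992, 0.0, -0.001]
wrist_force: [-0.6, 0.5, -0.1]
gripper_width: 0.008
grip_force: 0.0
```

Request:
apply_moves(commands=[[0, [0.004, 0.001, -0.08], 0], [0, [0, 0, -0.08], 0], [0, [0, 0, -0.015], 0], [0, [-0.04, -0.01, 0], 0], [0, [-0.04, -0.01, 0], 0]])

```text
t: 18.77
eef_pos: [0.6118, 0.1881, 0.1685]
orientation: [-0.126, 0.992, 0.0, 0.001]
wrist_force: [-0.2, 0.3, 0.8]
gripper_width: 0.004
grip_force: 0.2
```

Request:
apply_moves(commands=[[0, [-0.04, -0.01, 0], 0], [0, [-0.04, -0.01, 0], 0], [0, [-0.04, -0.01, 0], 0], [0, [0, 0, 0], 0]])

```text
t: 19.27
eef_pos: [0.5513, 0.1726, 0.1686]
orientation: [-0.126, 0.992, 0.0, 0.001]
wrist_force: [0.4, 0.6, -0.0]
gripper_width: 0.007
grip_force: 0.0
```

```bash
python3 - <<'E'
from fit import *
for n in('side','top'):
    manip.capture(n);print(pin(n,'cover_edge'))
q=[.5055,.143,.2505];c,s_=np.cos(q[2]),np.sin(q[2])
for a in(0,.3,.6,.9,1.2,1.5):
    x=.085-.104*np.cos(a);z=.1+.104*np.sin(a);X=[q[0]+c*x,q[1]+s_*x,z];print(a,proj('side',X),proj('top',X))
E
```

```text
[([334.8, 225.9], 0.85)]
[]
0 [347.4373 252.3573] [311.4344 265.1323]
0.3 [346.0501 242.1799] [311.1248 262.5303]
0.6 [340.5256 232.6416] [310.0924 256.8662]
0.9 [331.1644 224.7214] [308.4057 248.5605]
1.2 [318.7402 219.3189] [306.2162 238.3816]
1.5 [304.4661 217.1024] [303.7462 227.3737]
```

Request:
apply_moves(commands=[[0, [-0.03, -0.008, 0], 0], [0, [-0.03, -0.008, 0], 0], [0, [0, 0, 0.01], 0], [0, [0, 0, 0.04], 0]])

```text
t: 19.98
eef_pos: [0.5209, 0.1635, 0.192]
orientation: [-0.126, 0.992, -0.0, -0.001]
wrist_force: [0.8, 0.5, -0.2]
gripper_width: 0.004
grip_force: 0.0
```

```bash
python3 - <<'E'
from fit import *
s=manip.capture('side');print(pin('side','cover_edge'),pin('side','key'),pin('side','switch_mouth'));t=manip.capture('top');print(pin('top','cover_edge'),pin('top','key'),pin('top','switch_mouth'))
cv2.imwrite('pics/sk.png',s[:,:,::-1])
h=lambda im:(lambda z:cv2.inRange(z,(0,170,80),(5,255,255))|cv2.inRange(z,(174,170,80),(180,255,255)))(cv2.cvtColor(im,cv2.COLOR_RGB2HSV))
for n,im,b in(('side',s,(355,235,395,275)),('top',t,(290,270,320,300))):
    ys,xs=np.nonzero(h(im)[b[1]:b[3],b[0]:b[2]]);print(n,len(xs),xs.mean()+b[0],ys.mean()+b[1],cv2.minAreaRect(np.c_[xs,ys].astype(np.float32)),xs.min()+b[0],xs.max()+b[0],ys.min()+b[1],ys.max()+b[1])
q=[.5055,.143,.2505];c,s_=np.cos(q[2]),np.sin(q[2])
for zz in(.003,.019,.035):
    P=np.array([-.071,.03,.098])+zz*np.array([-.174,0,.985]);X=[q[0]+c*P[0]-s_*P[1],q[1]+s_*P[0]+c*P[1],P[2]];print(zz,np.array(X),proj('side',X),proj('top',X))
print(manip.observe()['eef_pos'])
E
```

```text
[([347.5, 248.7], 0.87)] [([374.3, 260.9], 0.62)] [([368.8, 244.0], 0.63)]
[] [([401.1, 298.1], 0.69)] []
side 139 372.67625899280574 255.73381294964028 ((12.440000534057617, 19.919998168945312), (24.324474334716797, 11.87939453125), 8.130102157592773) 356 380 249 262<stdin>:6: RuntimeWarning: Mean of empty slice.
  ret = ret.dtype.type(ret / rcount)
Traceback (most recent call last):
ValueError: zero-size array to reduction operation minimum which has no identity
```

```bash
python3 - <<'E'
from fit import *
s=cv2.imread('pics/s0.png')[:,:,::-1].copy();t=cv2.imread('pics/t0.png')[:,:,::-1].copy()
q=[.5055,.143,.2505];n_=np.array([-.174,0,.985]);u=np.array([.985,0,.174]);v=np.array([0,1.,0])
def W(P): c,s_=np.cos(q[2]),np.sin(q[2]);return np.array([q[0]+c*P[0]-s_*P[1],q[1]+s_*P[0]+c*P[1],P[2]])
h=lambda im:(lambda z:cv2.inRange(z,(0,150,60),(6,255,255))|cv2.inRange(z,(172,150,60),(180,255,255)))(cv2.cvtColor(im,cv2.COLOR_RGB2HSV))
for n,im,b in(('side',s,(362,240,392,275)),('top',t,(296,274,316,296))):
    m=h(im)[b[1]:b[3],b[0]:b[2]];ys,xs=np.nonzero(m);print(n,len(xs),xs.mean()+b[0],ys.mean()+b[1],cv2.minAreaRect(np.c_[xs,ys].astype(np.float32)))
    # model silhouette
    pts=[proj(n,W(np.array([-.071,.03,.098])+u*a+v*w+n_*z)) for a in(-.014,.014) for w in(-.0045,.0045) for z in(.003,.035)]
    hull=cv2.convexHull((np.array(pts)*16).astype(np.float32)); M=cv2.moments(hull); print('model',M['m10']/M['m00']/16,M['m01']/M['m00']/16,M['m00']/256,cv2.minAreaRect(hull/16))
# presenter front/side corners in both images
for P in((-.1,.06,.0),(.085,.06,.1),(-.015,.06,.1),(-.015,-.06,.1),(.085,-.06,.1),(-.1,.06,.0746),(-.1,-.06,.0746)): print(P,proj('side',W(np.array(P))),proj('top',W(np.array(P))))
print(W(np.array([-.071,.03,.098])),W(np.array([-.071,-.028,.098])),W(np.array([-.071,.03,.098])+.021*n_))
a=s[225:305,295:395];b=t[215:305,280:345]
cv2.imwrite('pics/z.png',np.hstack([cv2.resize(a,(400,320),interpolation=2),cv2.resize(b,(390,540),interpolation=2)[:320]] )[:,:,::-1])
E
```

```text
side 143 372.9020979020979 255.7902097902098 ((10.699999809265137, 15.90000057220459), (12.016654968261719, 13.28156566619873), 18.434947967529297)
model 373.98151486600364 254.96541182309167 182.34566004388034 ((374.04132080078125, 255.01046752929688), (15.671892166137695, 13.63371467590332), 6.171219348907471)
top 24 304.4166666666667 285.125 ((8.40384578704834, 11.019230842590332), (8.43299388885498, 2.3533935546875), 78.69007110595703)
model 305.6096342974692 285.705441088132 35.52394184842706 ((305.6110534667969, 285.70184326171875), (11.052682876586914, 3.228365182876587), 77.21941375732422)
(-0.1, 0.06, 0.0) [382.2072 300.2211] [298.1238 298.2273]
(0.085, 0.06, 0.1) [302.4786 272.0679] [283.5359 235.2508]
(-0.015, 0.06, 0.1) [348.3007 270.6762] [291.0118 268.4047]
(-0.015, -0.06, 0.1) [343.317  235.7098] [331.1637 259.2114]
(0.085, -0.06, 0.1) [301.4363 236.7966] [323.3951 226.2594]
(-0.1, 0.06, 0.0746) [385.6025 277.7   ] [297.638  297.3343]
(-0.1, -0.06, 0.0746) [377.5701 242.8419] [337.409  288.1106]
[0.4293 0.1545 0.098 ] [0.4437 0.0983 0.098 ] [0.4257 0.1536 0.1187]
```

Request:
apply_moves(commands=[[0.3, [-0.05, -0.004, 0], 0], [0.4, [-0.07, -0.006, 0], 0], [0.4, [-0.066, -0.005, 0], 0], [0.4, [0, 0, 0], 0], [0.4, [0, 0, 0], 0]], squeeze=5)

```text
t: 21.0
eef_pos: [0.4294, 0.1564, 0.1922]
orientation: [-0.126, 0.992, 0.0, 0.0]
wrist_force: [-0.6, -0.0, 0.1]
gripper_width: 0.401
grip_force: 0.0
```

```bash
python3 - <<'E'
from fit import *
o=manip.observe();print(o['eef_pos'],o['orientation'],o['gripper_width'],o['joints'])
F=[]
for i in range(5): manip.capture('top'); F.append(manip.observe()['wrist_force'])
print(np.mean(F,0)); manip.capture('side');print(pin('side','key'),pin('top','key'),pin('top','switch_mouth'),pin('side','switch_mouth'))
E
```

```text
[0.4294 0.1564 0.1922] [-0.1258  0.9921  0.0001  0.0004] 0.4009578310439168 [-0.5645  0.1514  0.0866  2.0948 -0.0166  0.8953  1.3545]
[ 0.0126  0.4011 -0.1225]
[([370.8, 260.7], 0.59), ([398.7, 249.5], 0.26)] [] [] [([370.2, 244.0], 0.65), ([323.5, 356.2], 0.31)]
```

Request:
apply_moves(commands=[[0.4, [-0.003, 0, -0.07], 0], [0.4, [0, 0, -0.07], 0], [0.4, [0, 0, -0.03], 0], [0.1, [0, 0, 0], 0], [0, [0, 0, 0], 0]])

```text
t: 22.12
eef_pos: [0.4281, 0.1566, 0.1081]
orientation: [-0.126, 0.992, 0.0, 0.001]
wrist_force: [0.1, -0.3, 0.4]
gripper_width: 0.216
grip_force: 0.0
```

Request:
apply_moves(commands=[[0, [0, 0, 0], 0], [0, [0, 0, 0], 0]])

```text
t: 22.38
eef_pos: [0.428, 0.1567, 0.1082]
orientation: [-0.126, 0.992, 0.0, 0.001]
wrist_force: [-0.1, 0.4, 5.9]
gripper_width: 0.105
grip_force: 5.0
```

```bash
cat > f.py <<'E'
from fit import *
F=[];M=[]
for i in range(5): manip.capture('side'); o=manip.observe();F.append(o['wrist_force']);M.append(o['moment'])
q=o['orientation'];L=2*q[1]*np.array([q[0],q[1]])-[0,1]
print(o['t'],o['eef_pos'],'yaw',np.arctan2(L[1],L[0]),'F',np.mean(F,0),'M',np.mean(M,0),'w',o['gripper_width']*88,'g',o['grip_force'])
E
python3 f.py
```

```text
22.625 [0.4281 0.1567 0.1082] yaw 1.8229874469507243 F [-0.6709 -0.1861  7.1022] M [-0.0506  0.1733 -0.0158] w 9.006337728019673 g 5.000552237033844
```

Request:
apply_moves(commands=[[0, [0, 0, 0], 0], [0, [0, 0, 0], 0]], squeeze=40)

```text
t: 22.88
eef_pos: [0.428, 0.1567, 0.1082]
orientation: [-0.126, 0.992, 0.0, 0.001]
wrist_force: [-1.4, -0.8, 6.6]
gripper_width: 0.098
grip_force: 40.0
```

```bash
python3 f.py
```

```text
23.125 [0.4281 0.1567 0.1081] yaw 1.8228926063934454 F [-1.1103 -0.1813  6.3219] M [-0.0502  0.1615  0.0118] w 9.139551135773463 g 40.001596212387085
```

Request:
apply_moves(commands=[[0, [-0.002, -0.0005, 0.012], 0], [0, [-0.002, -0.0005, 0.012], 0], [0, [-0.002, -0.0005, 0.012], 0], [0, [-0.003, -0.0006, 0.018], 0], [0, [0, 0, 0], 0]])

```text
t: 23.75
eef_pos: [0.4231, 0.1554, 0.135]
orientation: [-0.126, 0.992, 0.0, 0.001]
wrist_force: [0.4, 0.4, 0.6]
gripper_width: 0.102
grip_force: 40.0
```

```bash
python3 f.py; python3 -c "
from fit import *
print(pin('side','key'),pin('side','key_tip'))"
```

```text
24.0 [0.4226 0.1552 0.134 ] yaw 1.8229606572233068 F [ 0.0533  0.0089 -0.5233] M [0.0136 0.0113 0.0223] w 8.856469211914126 g 39.99987065792084
[([377.0, 252.0], 0.36), ([301.6, 255.4], 0.31)] [([373.4, 256.2], 0.44), ([324.6, 250.1], 0.28)]
```

Request:
apply_moves(commands=[[0, [0.0095, -0.0375, 0], 0], [0, [0.0096, -0.0375, 0], 0], [0, [0.0096, -0.0374, 0], 0], [0, [0, 0, 0], 0], [0, [0, 0, 0], 0]])

```text
t: 24.72
eef_pos: [0.4369, 0.0997, 0.1341]
orientation: [-0.126, 0.992, 0.0, -0.0]
wrist_force: [0.3, 0.2, -0.5]
gripper_width: 0.101
grip_force: 40.0
```

```bash
python3 f.py; python3 -c "
from fit import *
snap('side','s9.png',(330,200,410,290))
print(pin('side','key'),pin('side','key_tip'),pin('side','switch_mouth'))"
```

```text
24.975 [0.437  0.0996 0.1341] yaw 1.8240187797849445 F [ 0.1274 -0.0468 -0.4845] M [ 0.0381 -0.0024  0.0034] w 8.444523370572886 g 39.999924302101135
[([373.6, 233.5], 0.51)] [([367.8, 242.0], 0.64)] [([370.6, 241.5], 0.6)]
```

Request:
apply_moves(commands=[[0, [0.0017, -0.0006, -0.0098], 0], [0, [0.0017, 0.0004, -0.0098], 0], [0, [0.0017, 0.0004, -0.0098], 0], [0, [0, 0, 0], 0]])

```text
t: 25.68
eef_pos: [0.4394, 0.099, 0.1189]
orientation: [-0.126, 0.992, -0.0, -0.001]
wrist_force: [-0.4, 0.7, -0.3]
gripper_width: 0.102
grip_force: 40.0
```

```bash
python3 f.py
```

```text
25.925 [0.4397 0.0991 0.1196] yaw 1.822925758726378 F [ 0.1477 -0.0343 -0.1503] M [0.045  0.038  0.0078] w 8.87021628606429 g 39.99997437000275
```

Request:
apply_moves(commands=[[0, [0.0017, 0.0004, -0.0098], 0], [0, [0.001, 0.0003, -0.006], 0], [0, [0, 0, 0], 0]])

```text
t: 26.3
eef_pos: [0.4408, 0.0994, 0.1112]
orientation: [-0.126, 0.992, -0.0, -0.0]
wrist_force: [-0.3, -0.2, -0.3]
gripper_width: 0.1
grip_force: 40.0
```

```bash
python3 f.py
```

```text
26.55 [0.441  0.0995 0.1116] yaw 1.8229727163975782 F [-0.0365 -0.0179 -0.4899] M [ 0.0344  0.0211 -0.0175] w 8.795331801185398 g 39.999715089797974
```

Request:
apply_moves(commands=[[0, [0.0008, 0.0002, -0.005], 0], [0, [0.0005, 0.0001, -0.003], 0], [0, [0, 0, 0], 0]])

```text
t: 26.92
eef_pos: [0.4416, 0.0996, 0.1081]
orientation: [-0.126, 0.992, 0.0, -0.0]
wrist_force: [-3.2, -0.1, 9.9]
gripper_width: 0.096
grip_force: 40.0
```

```bash
python3 f.py
```

```text
27.175 [0.4416 0.0996 0.1081] yaw 1.8228861327963604 F [-2.9937 -0.427   8.3703] M [-0.1283  0.6259 -0.0163] w 8.516183378223486 g 40.00195920467377
```

Request:
apply_moves(commands=[[0, [0.0003, 0.0001, -0.002], 0], [0, [0, 0, 0], 0]])

```text
t: 27.42
eef_pos: [0.4417, 0.0997, 0.1079]
orientation: [-0.126, 0.992, 0.0, -0.0]
wrist_force: [-6.3, -2.5, 21.5]
gripper_width: 0.101
grip_force: 40.0
```

```bash
python3 f.py
```

```text
27.675 [0.4417 0.0996 0.1079] yaw 1.8226883062532893 F [-6.5237 -1.9306 21.1068] M [-0.402   1.6034  0.0171] w 8.658298607208154 g 40.00497579574585
```

Request:
apply_moves(commands=[[0, [-0.0003, -0.0001, 0.002], 0], [0, [0, 0, 0], 0], [0, [0, 0, 0], -0.06], [0, [0, 0, 0], -0.07], [0, [0, 0, 0], 0]], squeeze=15)

```text
t: 28.3
eef_pos: [0.4417, 0.1001, 0.108]
orientation: [0.005, 1.0, 0.0, -0.0]
wrist_force: [-2.6, 0.9, 8.9]
gripper_width: 0.099
grip_force: 15.0
```

```bash
python3 f.py
```

```text
28.55 [0.4418 0.1001 0.1081] yaw 1.5631474768527494 F [-3.0787  0.7516  9.5084] M [ 0.1977  0.7241 -0.0115] w 8.86674795168527 g 15.000233352184296
```

Request:
apply_moves(commands=[[0, [0, 0, 0], -0.07], [0, [0, 0, 0], -0.07], [0, [0, 0, 0], -0.06], [0, [0, 0, 0], 0]])

```text
t: 29.05
eef_pos: [0.442, 0.1008, 0.1082]
orientation: [0.203, 0.979, 0.001, 0.0]
wrist_force: [-3.6, 2.5, 11.1]
gripper_width: 0.104
grip_force: 15.0
```

```bash
python3 f.py
```

```text
29.3 [0.442  0.1009 0.1083] yaw 1.1637803507377493 F [-3.6233  2.0413 10.9038] M [0.7278 0.7909 0.0601] w 9.100524168107023 g 15.005922764539719
```

Request:
apply_moves(commands=[[0, [0, 0, 0], -0.07], [0, [0, 0, 0], -0.07], [0, [0, 0, 0], -0.07], [0, [0, 0, 0], -0.04], [0, [0, 0, 0], 0]])

```text
t: 29.92
eef_pos: [0.443, 0.1012, 0.1085]
orientation: [0.438, 0.899, 0.002, 0.001]
wrist_force: [-1.0, 2.6, 9.5]
gripper_width: 0.103
grip_force: 15.0
```

```bash
python3 f.py
```

```text
30.175 [0.443  0.1012 0.1085] yaw 0.6638447745947658 F [-1.2333  3.028   8.9135] M [0.8549 0.1809 0.0458] w 9.136919759174418 g 15.011164247989655
```

Request:
apply_moves(commands=[[0, [0, 0, 0], -0.03], [0, [0, 0, 0], -0.03], [0, [0, 0, 0], 0]], squeeze=30)

```text
t: 30.55
eef_pos: [0.4432, 0.1014, 0.1086]
orientation: [0.491, 0.871, 0.002, 0.001]
wrist_force: [-0.9, 2.9, 9.7]
gripper_width: 0.098
grip_force: 30.0
```

```bash
python3 f.py
```

```text
30.8 [0.4432 0.1014 0.1086] yaw 0.5440214657346926 F [-1.4324  3.0342  9.9208] M [0.9681 0.2058 0.0437] w 8.87983564310483 g 29.994218051433563
```

Request:
apply_moves(commands=[[0, [0, 0, 0], -0.03], [0, [0, 0, 0], -0.03], [0, [0, 0, 0], 0]])

```text
t: 31.18
eef_pos: [0.4437, 0.1016, 0.1088]
orientation: [0.543, 0.84, 0.002, 0.001]
wrist_force: [-0.2, 3.4, 11.4]
gripper_width: 0.099
grip_force: 30.0
```

```bash
python3 f.py
```

```text
31.425 [0.4438 0.1016 0.1088] yaw 0.4240692789936463 F [-0.4314  3.5366 10.1408] M [ 0.9865 -0.0144  0.0988] w 8.609292322412871 g 29.99216079711914
```

Request:
apply_moves(commands=[[0, [0, 0, 0], -0.03], [0, [0, 0, 0], -0.03], [0, [0, 0, 0], 0]])

```text
t: 31.8
eef_pos: [0.444, 0.1017, 0.1089]
orientation: [0.592, 0.806, 0.003, 0.001]
wrist_force: [0.7, 4.1, 10.2]
gripper_width: 0.102
grip_force: 30.0
```

```bash
python3 f.py; python3 -c "
from fit import *
print(pin('side','key'),pin('side','key_tip'),pin('side','switch_mouth'))"
```

```text
32.05 [0.4441 0.1017 0.1089] yaw 0.30462612738455946 F [ 0.25    3.8173 10.0469] M [ 1.0226 -0.1967  0.2227] w 9.000409731977301 g 30.00457674264908
[([300.8, 255.4], 0.65), ([370.6, 244.9], 0.41)] [([368.4, 250.1], 0.6), ([369.8, 245.6], 0.46)] [([371.0, 243.4], 0.84), ([236.1, 292.6], 0.56)]
```

Request:
apply_moves(commands=[[0, [0, 0, 0], 0], [0, [0, 0, 0], -0.03], [0, [0, 0, 0], -0.03], [0, [0, 0, 0], 0]], squeeze=50)

```text
t: 32.7
eef_pos: [0.4443, 0.1018, 0.109]
orientation: [0.639, 0.769, 0.003, 0.001]
wrist_force: [0.5, 3.9, 11.0]
gripper_width: 0.097
grip_force: 50.0
```

```bash
python3 f.py
```

```text
32.95 [0.4443 0.1018 0.109 ] yaw 0.18507478288448784 F [ 0.2866  3.416  10.4548] M [ 1.0407 -0.3064  0.3323] w 8.662587898880801 g 50.009077191352844
```

Request:
apply_moves(commands=[[0, [0, 0, 0], 0.03], [0, [0, 0, 0], 0.03], [0, [0, 0, 0], 0.03], [0, [0, 0, 0], 0.02], [0, [0, 0, 0], 0]], squeeze=20)

```text
t: 33.58
eef_pos: [0.4443, 0.1012, 0.1089]
orientation: [0.551, 0.835, 0.002, 0.001]
wrist_force: [1.1, 2.3, 9.7]
gripper_width: 0.1
grip_force: 20.0
```

```bash
python3 f.py
```

```text
33.825 [0.4443 0.1011 0.1089] yaw 0.40344823137839125 F [ 0.8358  2.0913 10.105 ] M [ 0.5806 -0.2506  0.0198] w 8.58057060796502 g 19.999839663505554
```

Request:
apply_moves(commands=[[0.3, [0, 0, 0], 0], [0.4, [0, 0, 0], 0], [0.4, [0, 0, 0], 0], [0.4, [0, 0, 0.03], 0], [0.4, [0, 0, 0.08], 0]])

```text
t: 34.45
eef_pos: [0.4405, 0.099, 0.1627]
orientation: [0.551, 0.834, -0.002, -0.001]
wrist_force: [0.1, 0.4, 0.1]
gripper_width: 0.403
grip_force: 0.0
```

Request:
apply_moves(commands=[[0.4, [0, 0, 0.1], 0], [0.4, [0.02, 0.12, 0.04], 0], [0.4, [0.02, 0.12, 0.04], 0], [0.4, [0.02, 0.12, 0.02], 0], [0.4, [0.02, 0.12, 0], 0]])

```text
t: 35.08
eef_pos: [0.4819, 0.3388, 0.264]
orientation: [0.551, 0.834, 0.001, 0.0]
wrist_force: [1.6, 0.1, 0.7]
gripper_width: 0.399
grip_force: 0.0
```

Request:
apply_moves(commands=[[0.4, [0, 0.12, 0], 0], [0.4, [0, 0.12, 0], 0], [0.4, [0, 0.1, 0], 0], [0.4, [0, 0, 0], 0]])

```text
t: 35.58
eef_pos: [0.4785, 0.5114, 0.2613]
orientation: [0.549, 0.836, 0.0, -0.001]
wrist_force: [0.9, -0.6, 0.1]
gripper_width: 0.403
grip_force: 0.0
```

```bash
python3 - <<'E'
from fit import *
s=snap('side','s10.png');t=snap('top','t10.png');print(manip.observe()['eef_pos'],manip.observe()['t'])
print(pin('top','key'),pin('top','switch_mouth'),pin('top','cover_edge'))
cv2.imwrite('pics/z.png',np.hstack([cv2.resize(s[215:310,290:400],None,fx=4,fy=4,interpolation=2),cv2.resize(t[220:305,270:350],None,fx=4.47,fy=4.47,interpolation=2)[:380]])[:,:,::-1])
E
```

```text
[0.4812 0.5064 0.2619] 35.675
[([323.4, 280.4], 0.61)] [([323.3, 283.3], 0.74), ([308.7, 248.2], 0.74)] []
```

View pics/z.png

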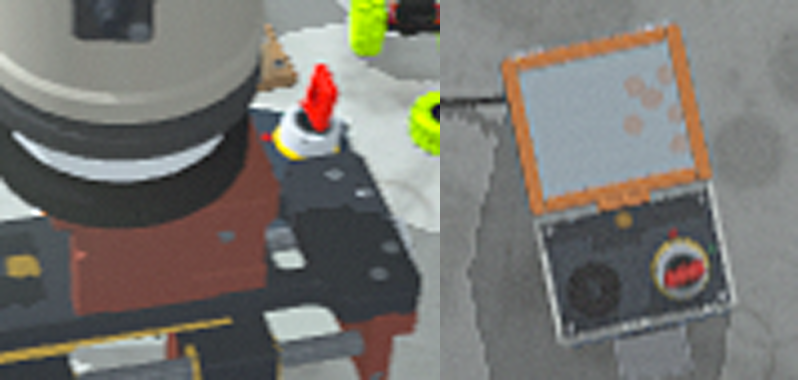

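```bash
python3 - <<'E'
from fit import *
h=lambda im:(lambda z:cv2.inRange(z,(0,150,60),(6,255,255))|cv2.inRange(z,(172,150,60),(180,255,255)))(cv2.cvtColor(im,cv2.COLOR_RGB2HSV))
s=cv2.imread('pics/s10.png')[:,:,::-1].copy();t=cv2.imread('pics/t10.png')[:,:,::-1].copy()
q=[.5073,.1455,.2505];n_=np.array([-.174,0,.985]);u0=np.array([.985,0,.174]);v0=np.array([0,1.,0])
def W(P): c,s_=np.cos(q[2]),np.sin(q[2]);return np.array([q[0]+c*P[0]-s_*P[1],q[1]+s_*P[0]+c*P[1],P[2]])
m={}
for n,im,b in(('side',s,(358,228,376,250)),('top',t,(316,272,334,288))):
    k=np.zeros((480,640),np.uint8);k[b[1]:b[3],b[0]:b[2]]=h(im)[b[1]:b[3],b[0]:b[2]];m[n]=k>0;ys,xs=np.nonzero(k);print(n,len(xs),xs.mean(),ys.mean(),np.linalg.eigh(np.cov(xs,ys))[1][:,1])
def render(n,a,dz,sh):
    u=u0*np.cos(a)-v0*np.sin(a);v=v0*np.cos(a)+u0*np.sin(a)
    p=[proj(n,W(np.array([-.071,-.028,.098])+u*i+v*j+n_*(z+dz)))+sh for i in(-.014,.014) for j in(-.0045,.0045) for z in(.003,.035)]
    hu=cv2.convexHull(np.array(p,np.float32));r=np.zeros((480*8,640*8),np.uint8)
    cv2.fillConvexPoly(r,((hu+.5)*8).astype(np.int32),255);return cv2.resize(r,(640,480),interpolation=cv2.INTER_AREA)/255.
import itertools
for n in('side','top'):
    for a in(1.0,1.1,1.2,1.3,1.4,1.5,1.6):
        best=min((np.abs(render(n,a,0,np.array(d))-m[n]).sum(),d) for d in itertools.product((-1.5,-.75,0,.75,1.5),repeat=2));print(n,a,best)
E
```

```text
side 90 369.65555555555557 239.2111111111111 [-0.1072  0.9942]
top 24 324.0416666666667 280.5 [-0.8523  0.523 ]
side 1.0 (np.float64(74.88627450980393), (0, 0))
side 1.1 (np.float64(68.4627450980392), (0, 0))
side 1.2 (np.float64(60.752941176470586), (0, 0))
side 1.3 (np.float64(53.76862745098039), (0, 0))
side 1.4 (np.float64(45.05882352941176), (0, 0))
side 1.5 (np.float64(35.043137254901964), (0, 0.75))
side 1.6 (np.float64(24.16470588235294), (0, 0.75))
top 1.0 (np.float64(27.050980392156866), (0, 0))
top 1.1 (np.float64(24.509803921568626), (0, 0))
top 1.2 (np.float64(23.772549019607837), (0, 0))
top 1.3 (np.float64(24.50588235294118), (0, 0.75))
top 1.4 (np.float64(23.972549019607847), (0, 0.75))
top 1.5 (np.float64(24.156862745098042), (0, 0.75))
top 1.6 (np.float64(24.19607843137255), (0, 0.75))
```

Request:
apply_moves(commands=[[0, [-0.01, -0.1, 0], 0], [0, [-0.01, -0.11, 0], 0], [0, [-0.01, -0.11, 0], 0], [0, [-0.01, -0.11, 0], 0], [0, [-0.01, -0.11, 0], 0]])

```text
t: 36.45
eef_pos: [0.4559, 0.2335, 0.2622]
orientation: [0.552, 0.834, 0.001, -0.0]
wrist_force: [0.8, 0.4, -1.2]
gripper_width: 0.006
grip_force: 0.0
```

Request:
apply_moves(commands=[[0, [-0.01, -0.11, -0.02], 0], [0, [-0.01, -0.11, -0.04], 0], [0, [-0.011, -0.054, -0.06], 0], [0, [0, 0, -0.08], 0], [0, [0, 0, 0], 0]])

```text
t: 37.08
eef_pos: [0.4386, 0.0979, 0.1604]
orientation: [0.552, 0.834, -0.002, -0.001]
wrist_force: [-0.2, -1.0, 0.3]
gripper_width: 0.004
grip_force: 0.0
```

```bash
python3 f.py
```

```text
37.325 [0.4417 0.1003 0.1631] yaw 0.40334968270551463 F [ 0.0177 -0.1254 -0.2243] M [-0.0599  0.0024  0.0261] w 0.393279618457538 g 0.0
```

Request:
apply_moves(commands=[[0, [-0.003, 0, -0.03], 0], [0, [0, 0, -0.024], 0], [0, [0, 0, -0.003], 0], [0, [0, 0, 0], 0]])

```text
t: 37.83
eef_pos: [0.4396, 0.0999, 0.1335]
orientation: [0.551, 0.834, 0.0, 0.0]
wrist_force: [-0.3, 0.3, 1.5]
gripper_width: 0.008
grip_force: 0.6
```

```bash
python3 f.py
```

```text
38.075 [0.4394 0.0999 0.1334] yaw 0.40303649953831927 F [-0.118   0.0492  2.1575] M [-0.0492  0.0409  0.0191] w 0.5780162253117594 g 1.2598728924058378
```

Request:
apply_moves(commands=[[0, [0, 0, -0.002], 0], [0, [0, 0, 0], 0]])

```text
t: 38.33
eef_pos: [0.4399, 0.1, 0.1331]
orientation: [0.551, 0.834, 0.001, 0.0]
wrist_force: [-1.4, -0.3, 12.1]
gripper_width: 0.006
grip_force: 6.1
```

```bash
python3 f.py
```

```text
38.575 [0.4399 0.1    0.1331] yaw 0.4027272578552525 F [-2.0388 -0.6702 12.1115] M [-0.2121  0.5295 -0.0206] w 0.5120238408196274 g 6.055036882753484
```

Request:
apply_moves(commands=[[0, [0, 0, 0.02], 0], [0, [0, 0, 0.08], 0], [0, [0, 0, 0.12], 0], [0, [0, 0, 0], 0], [0, [0, 0, 0], 0]])

```text
t: 39.2
eef_pos: [0.4387, 0.0997, 0.2418]
orientation: [0.551, 0.834, 0.0, -0.0]
wrist_force: [-0.1, 0.3, -0.0]
gripper_width: 0.003
grip_force: 0.0
```

```bash
python3 f.py; python3 -c "
from workcell import manip
print(manip.sign_off())"
```

```text
39.45 [0.4385 0.0995 0.241 ] yaw 0.40288660362453343 F [-0.0287 -0.0909  0.0179] M [-0.0633  0.0045 -0.0077] w 0.40304176481530074 g 0.0
the job is handed in; nothing more can be done
None
```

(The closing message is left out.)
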